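Snap the cover onto the fuse box and keep it pressed home

ROBOT

A 6-joint arm with a two-finger parallel gripper is mounted at the origin on the work surface. World frame = base frame: x ahead of the robot, y to its left, z up, the work surface at z = 0. Lengths are in m, angles in rad, forces in N, time in s.
With the tool pointing down it reaches from about 0.35 to 0.85 m from the base axis. Payload 8.1 kg.
Tool frame: the origin (TCP) lies on the centre line of the jaws, within the pads' length; the fingertips stand 11 mm ahead of it and the grasp point (between the pads) lies 8 mm behind it; z points along the fingers, y is the line along which they close (so a half turn about z gives the same grasp; the last joint's range is limited). The gripper opens to 85 mm and grips with 20 to 120 N. Pads are 22 mm wide; open, the fingers measure 114 mm over their backs; the gripper's body (76 mm by 85 mm) begins 54 mm behind the grasp point. The pads swing forward as they close: fully open they stand 13 mm farther back than shut.
Start: joints at [-1.403, 0.13, 1.488, -0, 1.523, -0.085], TCP at [0.15, -0.581, 0.242] pointing down, gripper open.
Joint ranges: [-2.96, 2.96], [-0.89, 2.26], [0.02, 2.5], [-1.34, 4.48], [0, 2.73], [-2.66, 2.66]. Speed limits (rad/s): [2.39, 2.39, 2.79, 3.14, 3.14, 3.14].

INTERFACE

Orientations are given as a unit quaternion [w, x, y, z].
In Python, from cell import read_state, get_image, close_job gives the robot as it stands. The module is installed in compiled form; this text tells all that it offers.
- The arm moves only by the shell command python3 -m crank 'ROWS'. ROWS is JSON, a list of rows, each an object of numbers: "tx", "ty", "tz": the shift along the tool's x, y, z in mm; "rx", "ry", "rz": the turn, a rotation vector about the tool's x, y, z in rad; "gripper": the opening, from 0 (shut) to 1 (fully open). In form: [{"tx": .., "ty": .., "tz": .., "rx": .., "ry": .., "rz": .., "gripper": ..}, ...]. A call has 1 to 12 rows; each row is the pose to reach, as a shift and turn from the pose commanded when the call began, along the tool's axes at that moment; what a row does not reach only later rows make up. A row lasts 1/12 s, in which the tool goes at most 41.7 mm and 7.16 degrees, less where a joint would pass 70% of its speed; a pose out of reach is approached as far as the arm can. A call with a gripper value outside its range is refused whole. The fingers move at their own pace and stop on an object; the grip force is fixed at half the most. Time passes only in rows, so rows that repeat a pose let the fingers close. It gives the time, the measured TCP pose, the force, the opening and the grip force at its end, in the units of the state.
- read_state(): the state, without advancing time (a new reading comes with each control period).
- get_image(name): name is "scene" or "top" or "wrist"; returns a dict with "frame" (400x640x3 uint8, red, green, blue), "fx", "fy", "cx", "cy" (pixels), "R" (3x3) and "t" (3): a world point X has camera coordinates R X + t. Camera axes: x right, y down, z forward; pixel columns grow to the right and rows downward; lengths in m; the calibration is good to about 2 mm. The wrist camera is an equidistant fisheye: a pixel r from the principal point sees the ray r / f radians off the axis. A picture is of the moment at which its call begins. There is no depth.
- close_job(): hands the job in; it is judged then, once.
The state is a dict: "t": time; "q": joint angles; "joint_velocities": joint speeds; "joint_torque": joint torques, N m; "ee_pos": TCP position; "tool_rot": TCP orientation; "contact_force": force on the tool from outside, world axes, zero at the start; "ft_torque": the same for the moment, N m; "finger_gap": finger opening in m; "grip_force": force on a finger pad.
Only numpy, scipy, OpenCV 4.12 (cv2) and the standard library are available. Lean on these libraries where they do the work, as an engineer would, in place of code of your own. Each camera call takes 0.05 s, during which the arm holds its last target. There are 200 camera calls.

TASK

The fuse and relay box on the wiring panel needs its cover: pick up the long grey cover that fits it (the shorter one is for another box), set it square over the fuses and press it straight down until the clips at both ends snap over and it sits fully home. Keep pressing firmly (10 N or more) and finish while still holding it down like that, so that I can drive its screws; leave the short cover, bottle, calculator and screwdriver where they are.

Things in the scene. Friction and masses are not known exactly. Their poses are not given: they have to be found in the camera images.
- cover_center (a point): Centre (half-way up) of the long grey plastic cover: loose, right way up on the counter, open below, about 100 g (70-140). Skirt 120 mm long (own x) by 76 wide (own y); rim 31 mm below this point, flat shoulder 6 mm above it. A round snap bead juts 4 mm at mid-width of each short end, 23 mm below this point. The same turned half round about z: fits either way.
- cover_dome (a point): Centre of the flat top of the long cover's relay dome, its grip: 31 mm above the cover's centre, axes as the cover. The dome is a closed rectangular box 69 mm long (x) by 38 wide (y), standing 25 mm above the shoulder. Pinch it across y, fingertips over the 19 mm wide shoulders on either side, which can take the push.
- short_cover_center (a point): Centre (half-way up) of the short cover, not to be used: same shape, plastic, width and height but only 84 mm long (x), its dome 44 mm. It stands on the counter too; the two covers and the fuse box may be in any of three places side by side.
- fuse_box: Fuse box on a fixed plywood panel 190 (x) x 116 x 12 mm. Origin: centre of the panel's underside, on the counter; x along box. Black plinth 152 x 86: its top, 26 mm above the counter, is the seat of the cover's rim. Above it the fuse carrier, 111 x 67 (1.5 mm play each side), to 46 mm, the top 9 mm chamfered in by 5 mm to guide the cover; fuses to 54 mm, relays 49 x 22 mm amid them to 78 mm.
- box_home (a point): Point fixed in the fuse box, 57 mm above the counter on its axis, axes as the box: the long cover's centre lies here when the cover is fully home (its x along the box's x, either way round). Set loosely on, the cover rests on the clips 10 mm higher. Pushing it past the clips takes 10 to 20 N; some 6 mm above home the force drops and the clips draw it down; then the push lands on the rigid plinth.
- clip_a (a joint): Sprung grey clip, a 16 mm wide hook at the +x short end of the box, 69 mm from its middle, top 50 mm above the counter. 0 rad: upright, at rest; it leans outwards by 0.1 to 0.25 rad while the cover's bead passes and springs back to 0 when it has snapped over the bead.
- clip_b (a joint): The same clip at the -x short end.
- water_bottle: Bystander: full water bottle, 64 mm diameter, 205 mm tall, on the counter's far side; origin at the centre of its base.
- calculator: Bystander: desk calculator 105 x 150 x 17 mm on the counter's far side; origin at the centre of its underside.
- screwdriver: Bystander: screwdriver 200 mm long, 26 mm thick handle, lying on the counter's far side; origin under its middle.
Things that resemble listed ones, but are neither listed nor needed, are in the scene too. Leave any purple look-alike of the part that bears cover_center alone. There is more than one size of the fuse_box; the one meant has the size given above.

How it is judged:
On the way, in this order (a step that is already met when the one before it is completed fails the run):
1. the long cover is lifted clear of the counter (height (world z) of cover_center above 0.085 m), for 0.2 s.
2. the long cover is snapped fully home on the fuse box, both clips sprung back over it (distance between cover_center and box_home below 0.004 m and z of cover_center in the frame of box_home below 0.0015 m and angle between the x axis of cover_center and the x axis of box_home, either way round below 0.06 rad and value of joint each of clip_a, clip_b below 0.08 rad), for 0.2 s.
At the end, for the whole second after the job is handed in: The long cover sits on the fuse box within 4 mm of its home point and no more than 1.5 mm proud, its length along the box's within 0.06 rad, both clips sprung back (under 0.08 rad), and the fingers still press it down: more than 5 N between cover and fuse box all through the last second (all of step 2 and contact force between cover and fuse_box above 5 N and contact force between the fingers and cover above 3 N); the arm keeps its last pose, push and grip.
It fails at once if the short cover is moved (distance of short_cover_center from where it was at the start of the episode above 0.03 m).
It fails at once if the water bottle is moved (distance of water_bottle from where it was at the start of the episode above 0.03 m).
It fails at once if the calculator is moved (distance of calculator from where it was at the start of the episode above 0.03 m).
It fails at once if the screwdriver is moved (distance of screwdriver from where it was at the start of the episode above 0.04 m).
It also fails if it takes over 42 s, if anything falls off the work surface, if the arm or the gripper's body presses on something with over 40 N, if the wrist force passes 120 N, or if a joint passes its speed limit or range.

## Working session

There is one attempt and no reset: what is moved stays moved. The work goes in short steps, Python scripts to look and compute and a shell command to move; the robot and the scene stay as the last step left them, time stands still between calls to the robot, and variables do not carry over. Pictures are saved under pics/ and viewed, at most 13 in all, crops included, and the job is handed in when it is done.

```bash
mkdir -p pics
python3 - <<'E'
from cell import *
import cv2,numpy as np,pickle
d={n:get_image(n) for n in("top","scene")}
pickle.dump(d,open("d.pkl","wb"))
for n in d:
    cv2.imwrite(f"pics/{n}0.png",d[n]["frame"][:,:,::-1]); print(n,d[n]["fx"],d[n]["cx"],d[n]["cy"],d[n]["R"],d[n]["t"])
print(read_state())
E
```

```text
top 457.78205554532474 318.19812109053777 196.49148596911195 [[-0.02422153 -0.99952623  0.01899032]
 [-0.98718091  0.02091613 -0.15822885]
 [ 0.15775668 -0.02257942 -0.98721983]] [-0.07351297  0.59996669  1.51333481]
scene 405.4785342972885 313.53256183525184 198.7948236877647 [[ 0.87174271  0.48996085  0.00173445]
 [ 0.3118932  -0.55218611 -0.77318376]
 [-0.37787203  0.67455827 -0.63417968]] [-0.50059743 -0.16071355  1.55086977]
{'t': 0.1, 'q': array([-1.40342168e+00,  1.31096849e-01,  1.48921266e+00,  1.27385180e-05,
        1.52299322e+00, -8.53923896e-02]), 'joint_velocities': array([ 0.00119269, -0.00042295, -0.00154509, -0.00130562, -0.00072754,
       -0.00013994]), 'joint_torque': array([ 2.39864530e-04, -5.70955467e+01, -5.01940048e+01, -1.58733164e-04,
        8.26229341e-03,  2.09948394e-05]), 'ee_pos': array([ 0.14999859, -0.5804398 ,  0.2413194 ]), 'tool_rot': array([-8.54580633e-04,  9.92023905e-01,  1.26046981e-01, -2.86827869e-05]), 'contact_force': array([-0.26150421,  0.23430364,  0.11206769]), 'ft_torque': array([ 0.02743086, -0.03200854, -0.00827193]), 'grip_force': 0.0, 'finger_gap': 0.08547171675735875}
```

View pics/top0.png

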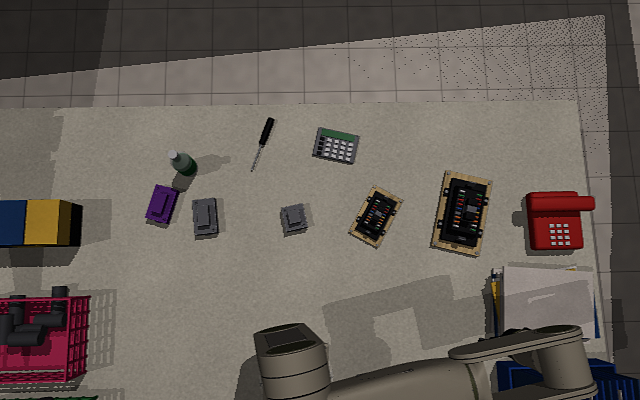

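View pics/scene0.png

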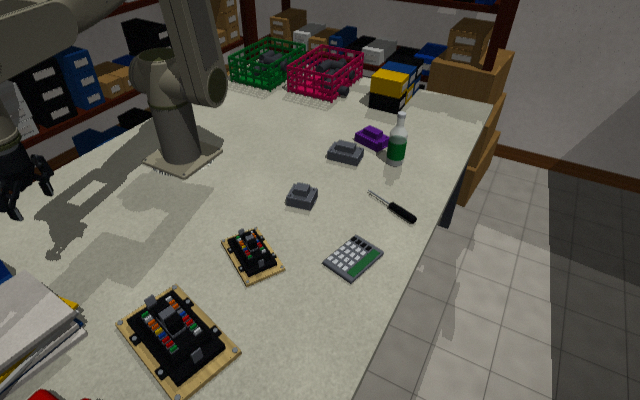

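The top view shows the long grey cover at about (205,217), the short one at (294,218) and the purple look-alike at (162,204). Of the two fuse boxes, the one at (377,216) is about 57 px (190 mm) long; the one at (462,213) is larger. The scene view agrees. I'll enlarge the two targets.

```bash
cat > h.py <<'E'
import numpy as np,cv2
def ray(im,uv,z):
    uv=np.atleast_2d(np.asarray(uv,float)); R=np.array(im["R"]);t=np.array(im["t"])
    d=np.c_[(uv[:,0]-im["cx"])/im["fx"],(uv[:,1]-im["cy"])/im["fy"],np.ones(len(uv))]@R
    c=-R.T@t; return c+d*((z-c[2])/d[:,2])[:,None]
def proj(im,X):
    p=np.atleast_2d(X)@np.array(im["R"]).T+im["t"]; return np.c_[p[:,0]/p[:,2]*im["fx"]+im["cx"],p[:,1]/p[:,2]*im["fy"]+im["cy"]]
def rect(im,mask,z):
    cs,_=cv2.findContours(mask.astype(np.uint8),cv2.RETR_EXTERNAL,cv2.CHAIN_APPROX_NONE)
    c=max(cs,key=cv2.contourArea)[:,0]
    P=ray(im,c,z)[:,:2]; (x,y),(w,h),a=cv2.minAreaRect((P*1000).astype(np.float32))
    if w<h: w,h,a=h,w,a+90
    return np.round([x,y,w,h,(a+90)%180-90],1)
E
python3 - <<'E'
import pickle;from h import *
d=pickle.load(open("d.pkl","rb"));im=d["top"];f=im["frame"]
hsv=cv2.cvtColor(f,cv2.COLOR_RGB2HSV)
for (u0,u1,v0,v1) in [(340,412,178,256),(425,500,165,262)]:
    m=np.zeros(f.shape[:2],bool);s=np.s_[v0:v1,u0:u1]
    m[s]=(hsv[s][...,1]>70)&(hsv[s][...,2]>60)|(hsv[s][...,2]<60)
    print("box",rect(im,m,0.012))
    m[s]=(hsv[s][...,1]>70)&(hsv[s][...,2]>100)
    print("boxwood",rect(im,m,0.012))
for (u0,u1,v0,v1) in [(185,232,190,245),(276,314,198,240)]:
    s=np.s_[v0:v1,u0:u1];print(np.percentile(hsv[s][...,2],[5,20,50,80]))
    m=np.zeros(f.shape[:2],bool);m[s]=hsv[s][...,2]<115
    print("cov",rect(im,m,0.02))
a=cv2.resize(f[180:255,185:235],None,fx=7,fy=7,interpolation=cv2.INTER_CUBIC)
b=cv2.resize(f[180:255,345:409],None,fx=7,fy=7,interpolation=cv2.INTER_CUBIC)
cv2.imwrite("pics/c1.png",np.hstack([a,b])[:,:,::-1])
E
```

```text
box [ 529.9 -283.5  196.7  116.6  -30.1]
boxwood [ 596.1 -322.5  115.6   43.4   60.1]
box [ 534.  -584.6  283.4  174.1  -14.6]
boxwood [ 634.6 -615.   165.9   74.9   76. ]
[ 35.  71. 128. 139.]
cov [536.7 291.3 141.  105.8   5.6]
[ 35.   70.  117.5 141. ]
cov [ 5.243e+02 -1.000e-01  1.035e+02  8.910e+01  1.140e+01]
```

View pics/c1.png

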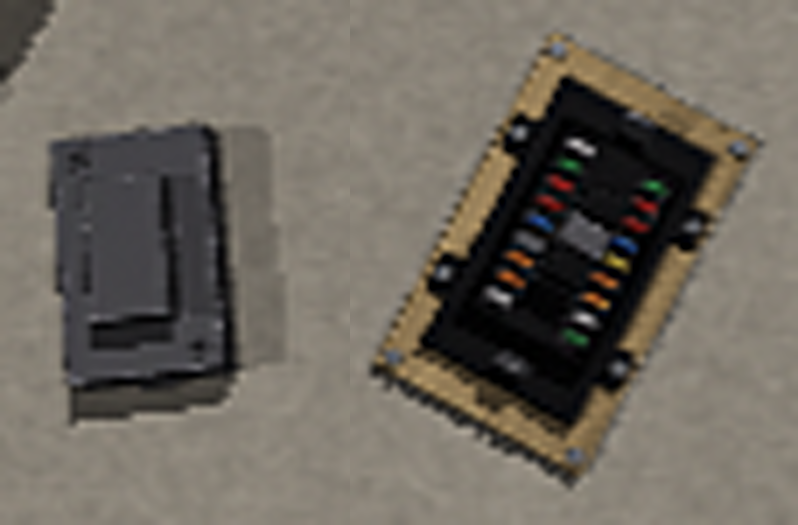

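The crop shows the cover's shoulder with corners at about (52,142), (212,124), (230,370) and (68,382), and the dome top inside it. The panel is tilted, with corners at (560,32), (765,142), (577,480) and (375,366). I'll cast these onto their heights.

Run:
```python
import pickle;from h import *
d=pickle.load(open("d.pkl","rb"));im=d["top"]
def q(name,px,z,off):
    px=(np.array(px,float)-.5*6)/7+np.array(off);P=ray(im,px,z)[:,:2]*1000
    e=np.roll(P,-1,0)-P
    print(name,P.mean(0).round(1),np.linalg.norm(e,axis=1).round(1),(np.degrees(np.arctan2(e[:,1],e[:,0]))%180).round(1))
q("shoulder",[(52,142),(212,124),(230,370),(68,382)],.037,(185,180))
q("dome",[(90,176),(165,174),(168,316),(88,320)],.062,(185,180))
q("panel",[(560,32),(765,142),(577,480),(375,366)],.012,(345-50,180))
q("plinth",[(565,75),(716,157),(572,427),(422,343)],.026,(345-50,180))
from scipy.spatial.transform import Rotation as R
from cell import read_state
s=read_state();w=s["tool_rot"];print(R.from_quat(np.r_[w[1:],w[0]]).as_matrix().round(3))
```

```text
shoulder [541.6 300. ] [ 78.  120.9  77.8 117.7] [95.3  4.8 93.   4.8]
dome [542.3 300.5] [35.8 68.4 37.9 69.2] [90.3  2.  91.6  0.2]
panel [ 531.8 -287.2] [115.9 194.6 113.5 192.9] [ 59.9 148.5  59.1 149.2]
plinth [ 532.2 -284.9] [ 84.7 152.7  83.5 152. ] [ 59.7 149.5  59.3 150. ]
[[ 0.968  0.25  -0.   ]
 [ 0.25  -0.968  0.002]
 [ 0.    -0.002 -1.   ]]
```

```bash
R='x'; python3 -m crank '[{"tx":40,"ty":-17,"tz":-5,"rz":0.08,"gripper":1},{"tx":80,"ty":-34,"tz":-10,"rz":0.16,"gripper":1},{"tx":120,"ty":-51,"tz":-15,"rz":0.24,"gripper":1},{"tx":160,"ty":-68,"tz":-20,"rz":0.32,"gripper":1},{"tx":200,"ty":-85,"tz":-25,"rz":0.4,"gripper":1},{"tx":240,"ty":-102,"tz":-30,"rz":0.48,"gripper":1},{"tx":280,"ty":-119,"tz":-35,"rz":0.56,"gripper":1},{"tx":320,"ty":-136,"tz":-40,"rz":0.64,"gripper":1},{"tx":360,"ty":-153,"tz":-45,"rz":0.72,"gripper":1},{"tx":400,"ty":-170,"tz":-50,"rz":0.78,"gripper":1},{"tx":443,"ty":-189,"tz":-50,"rz":0.785,"gripper":1},{"tx":443,"ty":-189,"tz":-50,"rz":0.785,"gripper":1}]'
python3 - <<'E'
from cell import *
import cv2,pickle
w=get_image("wrist");s=read_state();pickle.dump((w,s),open("w1.pkl","wb"))
cv2.imwrite("pics/w1.png",w["frame"][:,:,::-1]);print(s["t"],s["ee_pos"],s["tool_rot"],s["q"],w["fx"],w["cx"],w["cy"],w["R"],w["t"])
E
```

```text
0.15 [ 0.15001605 -0.5805177   0.24147934] [-7.29825512e-04  9.92022464e-01  1.26059103e-01 -3.75200830e-05] [-1.40339808e+00  1.31008841e-01  1.48901717e+00 -1.51613220e-05
  1.52302814e+00 -8.53918417e-02] 309.70691628693146 324.37062975476954 198.7759877845602 [[ 0.25006366 -0.96822748 -0.00192648]
 [-0.9162274  -0.23727598  0.32284278]
 [-0.31304236 -0.07896616 -0.94645065]] [-0.59859692 -0.0437133   0.38003031]invalid input
```

View pics/w1.png

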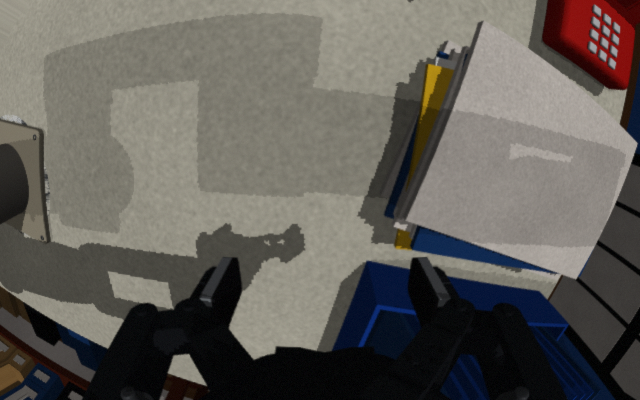

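The picture shows only the start pose, with the jaws at the bottom and files and a blue bin under them. The call was refused, so I'll give all the keys.

```bash
python3 -m crank '[{"tx":40,"ty":-17,"tz":-5,"rx":0,"ry":0,"rz":0.08,"gripper":1},{"tx":80,"ty":-34,"tz":-10,"rx":0,"ry":0,"rz":0.16,"gripper":1},{"tx":120,"ty":-51,"tz":-15,"rx":0,"ry":0,"rz":0.24,"gripper":1},{"tx":160,"ty":-68,"tz":-20,"rx":0,"ry":0,"rz":0.32,"gripper":1},{"tx":200,"ty":-85,"tz":-25,"rx":0,"ry":0,"rz":0.4,"gripper":1},{"tx":240,"ty":-102,"tz":-30,"rx":0,"ry":0,"rz":0.48,"gripper":1},{"tx":280,"ty":-119,"tz":-35,"rx":0,"ry":0,"rz":0.56,"gripper":1},{"tx":320,"ty":-136,"tz":-40,"rx":0,"ry":0,"rz":0.64,"gripper":1},{"tx":360,"ty":-153,"tz":-45,"rx":0,"ry":0,"rz":0.72,"gripper":1},{"tx":400,"ty":-170,"tz":-50,"rx":0,"ry":0,"rz":0.78,"gripper":1},{"tx":443,"ty":-189,"tz":-50,"rx":0,"ry":0,"rz":0.785,"gripper":1},{"tx":443,"ty":-189,"tz":-50,"rx":0,"ry":0,"rz":0.785,"gripper":1}]'
cat > w.py <<'E'
import sys,pickle,cv2;from cell import *;from h import *
from scipy.spatial.transform import Rotation as R
def wray(w,uv,z):
    uv=np.atleast_2d(np.asarray(uv,float));p=(uv-[w["cx"],w["cy"]])/[w["fx"],w["fy"]];r=np.linalg.norm(p,axis=1,keepdims=True)+1e-9
    d=np.c_[np.sin(r)*p/r,np.cos(r)]@np.array(w["R"]);c=-np.array(w["R"]).T@w["t"];return c+d*((z-c[2])/d[:,2])[:,None]
def wproj(w,X):
    c=np.atleast_2d(X)@np.array(w["R"]).T+w["t"];rho=np.linalg.norm(c[:,:2],axis=1,keepdims=True);th=np.arctan2(rho[:,0],c[:,2])[:,None]
    return c[:,:2]/rho*th*[w["fx"],w["fy"]]+[w["cx"],w["cy"]]
def shot(n):
    w=get_image("wrist");s=read_state();pickle.dump((w,s),open(n+".pkl","wb"));cv2.imwrite(f"pics/{n}.png",w["frame"][:,:,::-1]);return w,s
def st(s):
    q=s["tool_rot"];M=R.from_quat(np.r_[q[1:],q[0]]).as_matrix()
    print("t",s["t"],"pos",(s["ee_pos"]*1000).round(1),"yaw",np.degrees(np.arctan2(M[1,0],M[0,0])).round(2),"zax",M[:,2].round(4),"F",s["contact_force"].round(1),"gap",s["finger_gap"],"q6",s["q"][5]);return M
def quad(name,P):
    P=np.asarray(P)[:,:2]*1000;e=np.roll(P,-1,0)-P
    print(name,P.mean(0).round(1),np.linalg.norm(e,axis=1).round(1),(np.degrees(np.arctan2(e[:,1],e[:,0]))%180).round(1))
E
python3 - <<'E'
from w import *
w,s=shot("w2");st(s)
E
```

```text
t: 1.15
ee_pos: [0.5344, -0.2841, 0.2925]
tool_rot: [-0.0, 0.965, -0.262, 0.0]
contact_force: [-0.3, -0.8, -0.7]
finger_gap: 0.0853
grip_force: 0.0
t 1.2 pos [ 536.6 -281.6  292.1] yaw -30.24 zax [ 0.0021  0.0023 -1.    ] F [-1.5  3.6 -0.3] gap 0.08548432207411284 q6 1.5289487416308731
```

View pics/w2.png

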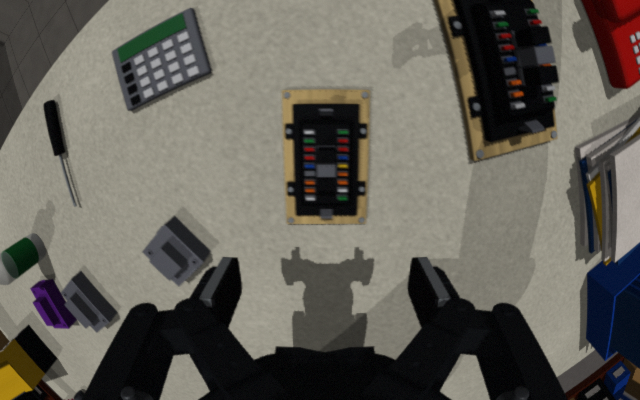

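The wrist view is square over the fuse box: the panel spans about (283,88) to (370,224) with its carrier inside, and the shadow of the jaws is below it. I'll measure the panel and plinth.

Run:
```python
from w import *
w,s=pickle.load(open("w2.pkl","rb"));f=w["frame"];hsv=cv2.cvtColor(f,cv2.COLOR_RGB2HSV)
def rc(m,z,n):
    cs,_=cv2.findContours(m.astype(np.uint8),cv2.RETR_EXTERNAL,cv2.CHAIN_APPROX_NONE);c=max(cs,key=cv2.contourArea)[:,0]
    P=wray(w,c,z)[:,:2]*1000;(x,y),(a,b),g=cv2.minAreaRect(P.astype(np.float32))
    if a<b:a,b,g=b,a,g+90
    print(n,np.round([x,y,a,b,(g+90)%180-90],1))
s_=np.s_[75:235,270:385];m=np.zeros(f.shape[:2],bool)
m[s_]=(hsv[s_][...,1]>80)|(hsv[s_][...,2]<45);rc(m,.012,"panel")
m[:]=False;s2=np.s_[98:219,294:358];m[s2]=(hsv[s2][...,2]<60);rc(m,.026,"plinth")
b=cv2.resize(f[80:235,275:380],None,fx=3.8,fy=3.8,interpolation=cv2.INTER_CUBIC)
cv2.imwrite("pics/c2.png",b[:,:,::-1])
st(read_state())
```

```text
panel [ 531.3 -285.3  188.3  114.5  -30.3]
plinth [ 531.1 -284.7  150.8   85.5  -30.4]
t 1.2 pos [ 536.6 -281.6  292.1] yaw -30.24 zax [ 0.0021  0.0023 -1.    ] F [-1.5  3.6 -0.3] gap 0.08548432207411284 q6 1.5289487416308731
```

View pics/c2.png

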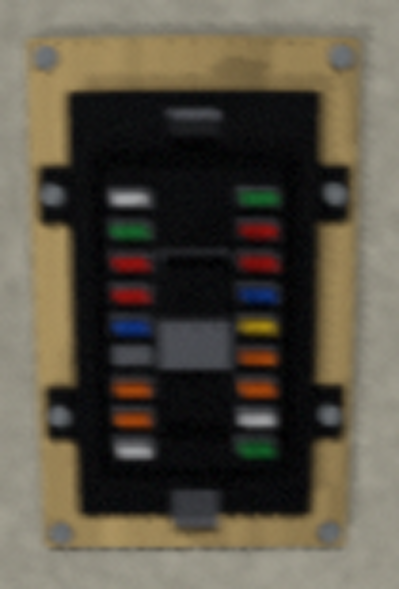

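Panel and plinth agree with each other and with the given sizes: box at (531.2, -285.0), yaw -30.35°. Next, over to the cover.

```bash
for i in 1; do python3 -m crank '[{"tx":-20,"ty":-36,"tz":3,"rx":0,"ry":0,"rz":-0.05,"gripper":1},{"tx":-40,"ty":-71,"tz":6,"rx":0,"ry":0,"rz":-0.1,"gripper":1},{"tx":-60,"ty":-107,"tz":9,"rx":0,"ry":0,"rz":-0.15,"gripper":1},{"tx":-80,"ty":-142,"tz":12,"rx":0,"ry":0,"rz":-0.2,"gripper":1},{"tx":-100,"ty":-178,"tz":15,"rx":0,"ry":0,"rz":-0.25,"gripper":1},{"tx":-120,"ty":-213,"tz":18,"rx":0,"ry":0,"rz":-0.3,"gripper":1},{"tx":-140,"ty":-249,"tz":21,"rx":0,"ry":0,"rz":-0.35,"gripper":1},{"tx":-160,"ty":-284,"tz":24,"rx":0,"ry":0,"rz":-0.4,"gripper":1},{"tx":-180,"ty":-320,"tz":27,"rx":0,"ry":0,"rz":-0.45,"gripper":1},{"tx":-200,"ty":-355,"tz":30,"rx":0,"ry":0,"rz":-0.5,"gripper":1},{"tx":-220,"ty":-391,"tz":33,"rx":0,"ry":0,"rz":-0.55,"gripper":1},{"tx":-236,"ty":-420,"tz":40,"rx":0,"ry":0,"rz":-0.606,"gripper":1}]'; done
python3 - <<'E'
from w import *
st(read_state())
E
```

```text
t: 2.2
ee_pos: [0.5412, 0.1974, 0.2528]
tool_rot: [-0.0, 0.999, 0.039, 0.001]
contact_force: [1.9, 0.7, -0.5]
finger_gap: 0.0857
grip_force: 0.0
t 2.2 pos [541.2 197.4 252.8] yaw 4.42 zax [ 1.e-03  8.e-04 -1.e+00] F [ 1.9  0.7 -0.5] gap 0.08573320974227755 q6 1.7541295298381634
```

```bash
python3 -m crank '[{"tx":3,"ty":-35,"tz":0,"rx":0,"ry":0,"rz":0,"gripper":1},{"tx":6,"ty":-70,"tz":0,"rx":0,"ry":0,"rz":0,"gripper":1},{"tx":9,"ty":-95,"tz":0,"rx":0,"ry":0,"rz":0,"gripper":1},{"tx":9,"ty":-102,"tz":0,"rx":0,"ry":0,"rz":0,"gripper":1},{"tx":9,"ty":-102,"tz":0,"rx":0,"ry":0,"rz":0,"gripper":1},{"tx":9,"ty":-102,"tz":0,"rx":0,"ry":0,"rz":0,"gripper":1}]' >/dev/null
python3 - <<'E'
from w import *
w,s=shot("w3");st(s)
p=wproj(w,[[.542,.3,.062]])[0];print(p)
u,v=int(p[0]),int(p[1]);u0,v0=u-70,v-75
print(u0,v0)
cv2.imwrite("pics/c3.png",cv2.resize(w["frame"][max(v0,0):v0+150,u0:u0+140],None,fx=4,fy=4,interpolation=cv2.INTER_CUBIC)[:,:,::-1])
E
```

```text
t 2.75 pos [543.  295.8 252. ] yaw 4.2 zax [-4.e-04 -8.e-04 -1.e+00] F [-0.6 -0.1 -0.1] gap 0.08526529412792745 q6 1.9136590454239821
[320.93981031 173.95105738]
250 98
```

View pics/c3.png

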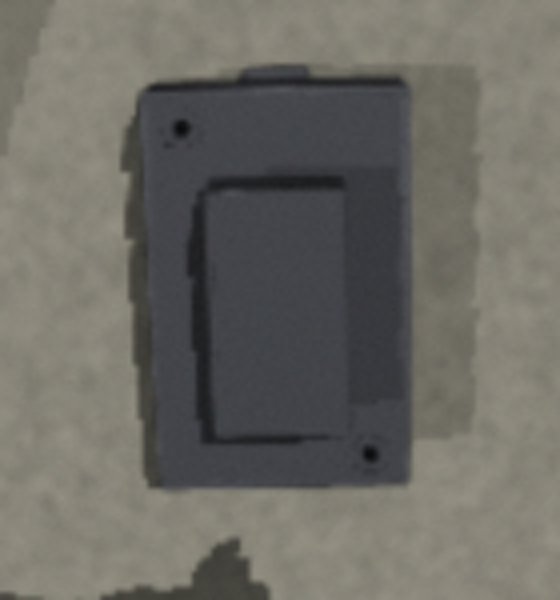

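The close crop shows the cover nearly square. The dome top corners are at (206,191), (344,188), (350,434) and (214,438), and the shoulder corners at (142,90), (411,84), (411,483) and (150,486).

Run:
```python
from w import *
w,s=pickle.load(open("w3.pkl","rb"))
f=lambda a:(np.array(a,float)-1.5)/4+[250,98]
quad("dome",wray(w,f([(206,191),(344,188),(350,434),(214,438)]),.062))
quad("sh",wray(w,f([(142,90),(411,84),(411,483),(150,486)]),.037))
st(read_state())
```

```text
dome [538.9 301.6] [36.1 68.4 37.7 68.8] [95.4  6.2 96.1  4.9]
sh [539.1 302.1] [ 74.8 119.2  79.2 118.8] [95.4  5.6 95.   3.5]
t 2.75 pos [543.  295.8 252. ] yaw 4.2 zax [-4.e-04 -8.e-04 -1.e+00] F [-0.6 -0.1 -0.1] gap 0.08526529412792745 q6 1.9136590454239821
```

```bash
python3 -m crank '[{"tx":-3,"ty":-5,"tz":35,"rx":0,"ry":0,"rz":-0.016,"gripper":0.62},{"tx":-3.6,"ty":-6,"tz":70,"rx":0,"ry":0,"rz":-0.016,"gripper":0.62},{"tx":-3.6,"ty":-6,"tz":105,"rx":0,"ry":0,"rz":-0.016,"gripper":0.62},{"tx":-3.6,"ty":-6,"tz":130,"rx":0,"ry":0,"rz":-0.016,"gripper":0.62},{"tx":-3.6,"ty":-6,"tz":150,"rx":0,"ry":0,"rz":-0.016,"gripper":0.62},{"tx":-3.6,"ty":-6,"tz":155,"rx":0,"ry":0,"rz":-0.016,"gripper":0.62},{"tx":-3.6,"ty":-6,"tz":155,"rx":0,"ry":0,"rz":-0.016,"gripper":0.62},{"tx":-3.6,"ty":-6,"tz":155,"rx":0,"ry":0,"rz":-0.016,"gripper":0.62}]' >/dev/null
python3 - <<'E'
from w import *
w,s=shot("w4");st(s);print(s["q"],s["joint_velocities"].round(3))
E
```

```text
t 3.4667 pos [540.4 302.4  99.5] yaw 5.09 zax [ 0.0027  0.0011 -1.    ] F [0.1 0.2 0.3] gap 0.05309991824529432 q6 1.9094978520913843
[ 4.27532628e-01  2.85920130e-01  1.57806833e+00 -9.47787620e-05
  1.27468690e+00  1.90949785e+00] [ 0.008 -0.011 -0.013  0.002 -0.003  0.001]
```

View pics/w4.png

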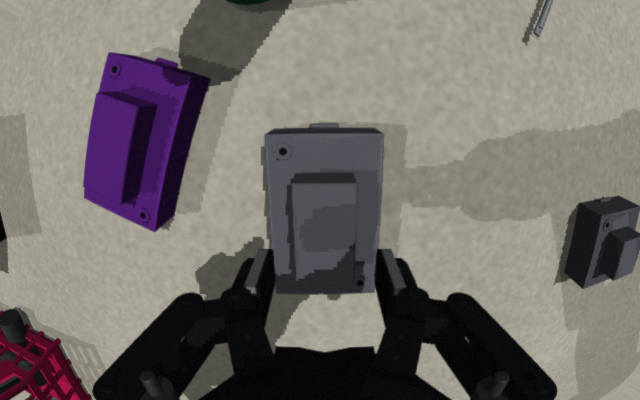

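The view shows the dome (columns 292–357) centred between the fingers (272–377), with the purple cover to the left and clear. I'll descend in guarded steps.

```bash
python3 - <<'E'
from w import *
w,s=pickle.load(open("w4.pkl","rb"))
print(wray(w,[(266,134),(383,132)],.037),wray(w,[(292,183),(357,182)],.062))
E
python3 -m crank '[{"tx":0,"ty":0,"tz":20,"rx":0,"ry":0,"rz":0,"gripper":0.6},{"tx":0,"ty":0,"tz":36,"rx":0,"ry":0,"rz":0,"gripper":0.6},{"tx":0,"ty":0,"tz":38,"rx":0,"ry":0,"rz":0,"gripper":0.6},{"tx":0,"ty":0,"tz":40,"rx":0,"ry":0,"rz":0,"gripper":0.6},{"tx":0,"ty":0,"tz":41,"rx":0,"ry":0,"rz":0,"gripper":0.6},{"tx":0,"ty":0,"tz":42,"rx":0,"ry":0,"rz":0,"gripper":0.6},{"tx":0,"ty":0,"tz":42,"rx":0,"ry":0,"rz":0,"gripper":0.6}]'
python3 -m crank '[{"tx":0,"ty":0,"tz":1,"rx":0,"ry":0,"rz":0,"gripper":0.6},{"tx":0,"ty":0,"tz":2,"rx":0,"ry":0,"rz":0,"gripper":0.6},{"tx":0,"ty":0,"tz":3,"rx":0,"ry":0,"rz":0,"gripper":0.6},{"tx":0,"ty":0,"tz":3,"rx":0,"ry":0,"rz":0,"gripper":0.6}]'
```

```text
[[0.59481547 0.3438423  0.037     ]
 [0.60260499 0.27058231 0.037     ]] [[0.57137183 0.32321172 0.062     ]
 [0.57520929 0.28666677 0.062     ]]
t: 4.05
ee_pos: [0.5397, 0.303, 0.0566]
tool_rot: [-0.0, 0.999, 0.045, 0.001]
contact_force: [0.6, 0.8, -0.1]
finger_gap: 0.0513
grip_force: 0.0
t: 4.38
ee_pos: [0.5388, 0.3026, 0.0521]
tool_rot: [0.0, 0.999, 0.045, -0.0]
contact_force: [0.0, -0.8, 0.7]
finger_gap: 0.0516
grip_force: 0.0
```

```bash
python3 -m crank '[{"tx":0,"ty":0,"tz":1,"rx":0,"ry":0,"rz":0,"gripper":0.6},{"tx":0,"ty":0,"tz":2,"rx":0,"ry":0,"rz":0,"gripper":0.6},{"tx":0,"ty":0,"tz":2,"rx":0,"ry":0,"rz":0,"gripper":0.6},{"tx":0,"ty":0,"tz":2,"rx":0,"ry":0,"rz":0,"gripper":0.6}]'
python3 -m crank '[{"tx":0,"ty":0,"tz":0.7,"rx":0,"ry":0,"rz":0,"gripper":0.6},{"tx":0,"ty":0,"tz":1.5,"rx":0,"ry":0,"rz":0,"gripper":0.6},{"tx":0,"ty":0,"tz":1.5,"rx":0,"ry":0,"rz":0,"gripper":0.6},{"tx":0,"ty":0,"tz":1.5,"rx":0,"ry":0,"rz":0,"gripper":0.6}]'
```

```text
t: 4.72
ee_pos: [0.5389, 0.3026, 0.0502]
tool_rot: [0.0, 0.999, 0.045, -0.0]
contact_force: [-0.0, -0.6, 0.3]
finger_gap: 0.0509
grip_force: 0.0
t: 5.05
ee_pos: [0.5389, 0.3026, 0.0487]
tool_rot: [0.0, 0.999, 0.045, -0.0]
contact_force: [0.9, -0.4, 0.6]
finger_gap: 0.0516
grip_force: 0.0
```

```bash
python3 -m crank '[{"tx":0,"ty":0,"tz":0,"rx":0,"ry":0,"rz":0,"gripper":0.5},{"tx":0,"ty":0,"tz":0,"rx":0,"ry":0,"rz":0,"gripper":0.4},{"tx":0,"ty":0,"tz":0,"rx":0,"ry":0,"rz":0,"gripper":0.2},{"tx":0,"ty":0,"tz":0,"rx":0,"ry":0,"rz":0,"gripper":0},{"tx":0,"ty":0,"tz":0,"rx":0,"ry":0,"rz":0,"gripper":0},{"tx":0,"ty":0,"tz":0,"rx":0,"ry":0,"rz":0,"gripper":0}]'
```

```text
t: 5.55
ee_pos: [0.5392, 0.3028, 0.0491]
tool_rot: [-0.0, 0.999, 0.045, 0.0]
contact_force: [-0.3, 0.7, 2.6]
finger_gap: 0.0368
grip_force: 60.9
```

```bash
python3 -m crank '[{"tx":0,"ty":0,"tz":-5,"rx":0,"ry":0,"rz":0,"gripper":0},{"tx":0,"ty":0,"tz":-20,"rx":0,"ry":0,"rz":0,"gripper":0},{"tx":0,"ty":0,"tz":-45,"rx":0,"ry":0,"rz":0,"gripper":0},{"tx":0,"ty":0,"tz":-70,"rx":0,"ry":0,"rz":0,"gripper":0},{"tx":0,"ty":0,"tz":-95,"rx":0,"ry":0,"rz":0,"gripper":0},{"tx":0,"ty":0,"tz":-110,"rx":0,"ry":0,"rz":0,"gripper":0},{"tx":0,"ty":0,"tz":-110,"rx":0,"ry":0,"rz":0,"gripper":0},{"tx":0,"ty":0,"tz":-110,"rx":0,"ry":0,"rz":0,"gripper":0},{"tx":0,"ty":0,"tz":-110,"rx":0,"ry":0,"rz":0,"gripper":0}]'
python3 -m crank '[{"tx":-2,"ty":18,"tz":0,"rx":0,"ry":0,"rz":0.02,"gripper":0},{"tx":-5,"ty":50,"tz":0,"rx":0,"ry":0,"rz":0.06,"gripper":0},{"tx":-9,"ty":88,"tz":0,"rx":0,"ry":0,"rz":0.1,"gripper":0},{"tx":-13,"ty":126,"tz":0,"rx":0,"ry":0,"rz":0.14,"gripper":0},{"tx":-17,"ty":164,"tz":0,"rx":0,"ry":0,"rz":0.18,"gripper":0},{"tx":-21,"ty":202,"tz":0,"rx":0,"ry":0,"rz":0.22,"gripper":0},{"tx":-25,"ty":240,"tz":0,"rx":0,"ry":0,"rz":0.26,"gripper":0},{"tx":-29,"ty":278,"tz":0,"rx":0,"ry":0,"rz":0.3,"gripper":0},{"tx":-33,"ty":316,"tz":0,"rx":0,"ry":0,"rz":0.34,"gripper":0},{"tx":-37,"ty":354,"tz":0,"rx":0,"ry":0,"rz":0.38,"gripper":0},{"tx":-40,"ty":382,"tz":0,"rx":0,"ry":0,"rz":0.41,"gripper":0},{"tx":-41,"ty":400,"tz":0,"rx":0,"ry":0,"rz":0.42,"gripper":0}]'
python3 - <<'E'
from w import *
st(read_state())
E
```

```text
t: 6.3
ee_pos: [0.538, 0.3022, 0.157]
tool_rot: [0.0, 0.999, 0.045, -0.001]
contact_force: [-0.1, -0.1, -1.0]
finger_gap: 0.0368
grip_force: 60.5
t: 7.3
ee_pos: [0.5321, -0.1022, 0.1564]
tool_rot: [0.0, 0.986, -0.166, -0.002]
contact_force: [-0.4, 1.0, -0.4]
finger_gap: 0.0365
grip_force: 60.6
t 7.3 pos [ 532.1 -102.2  156.4] yaw -19.15 zax [-3.8e-03  3.0e-04 -1.0e+00] F [-0.4  1.  -0.4] gap 0.03647307755458644 q6 1.6213314521755127
```

```bash
python3 -m crank '[{"tx":10,"ty":30,"tz":0,"rx":0,"ry":0,"rz":0.03,"gripper":0},{"tx":21,"ty":62,"tz":0,"rx":0,"ry":0,"rz":0.07,"gripper":0},{"tx":32,"ty":95,"tz":0,"rx":0,"ry":0,"rz":0.11,"gripper":0},{"tx":43,"ty":127,"tz":0,"rx":0,"ry":0,"rz":0.15,"gripper":0},{"tx":52,"ty":153,"tz":0,"rx":0,"ry":0,"rz":0.18,"gripper":0},{"tx":57,"ty":168,"tz":0,"rx":0,"ry":0,"rz":0.195,"gripper":0},{"tx":59,"ty":173,"tz":0,"rx":0,"ry":0,"rz":0.195,"gripper":0},{"tx":59,"ty":173,"tz":0,"rx":0,"ry":0,"rz":0.195,"gripper":0},{"tx":59,"ty":173,"tz":0,"rx":0,"ry":0,"rz":0.195,"gripper":0},{"tx":59,"ty":173,"tz":0,"rx":0,"ry":0,"rz":0.195,"gripper":0}]' >/dev/null
python3 - <<'E'
from w import *
w,s=shot("w5");st(s);print(s["ft_torque"])
E
```

```text
t 8.1833 pos [ 533.8 -280.6  158.5] yaw -29.98 zax [-5.e-04  8.e-04 -1.e+00] F [-1.  -0.3 -0.6] gap 0.036885669073818884 q6 1.5247903217823833
[-0.00801568 -0.01192036 -0.02417987]
```

View pics/w5.png

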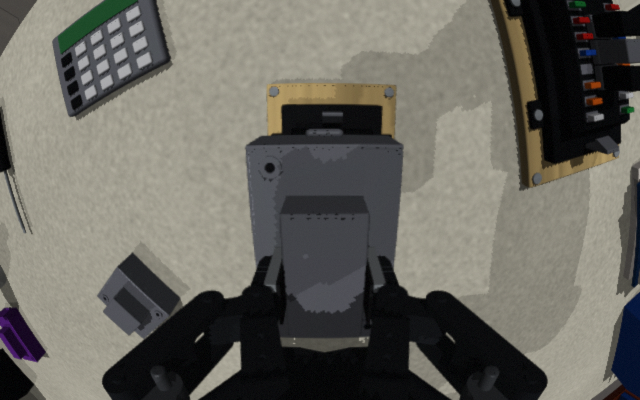

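The cover is held square above the box. Its shoulder's far edge runs (247,146) to (403,144), the panel's far edge (268,86) to (396,85) and the plinth's far edge (282,105) to (382,105). I'll compute the remaining offset.

Run:
```python
from w import *
w,s=pickle.load(open("w5.pkl","rb"));M=st(s);tcp=s["ee_pos"]
def edge(n,px,z,half):
    P=wray(w,px,z);d=P[1]-P[0];L=np.linalg.norm(d);a=np.degrees(np.arctan2(d[1],d[0]))+90
    c=P.mean(0)-half*np.array([np.cos(np.radians(a)),np.sin(np.radians(a)),0])
    print(n,"len",L*1000,"yaw",a.round(2),"centre",(c*1000).round(1),"in tool",(M.T@(c-tcp)*1000).round(1))
edge("cover",[(247,146),(403,144)],tcp[2]-.012,.060)
edge("dome",[(282,213),(369,213)],tcp[2]+.013,.0345)
edge("panel",[(268,86),(396,85)],.012,.095)
edge("plinth",[(282,105),(382,105)],.026,.076)
```

```text
t 8.1833 pos [ 533.8 -280.6  158.5] yaw -29.98 zax [-5.e-04  8.e-04 -1.e+00] F [-1.  -0.3 -0.6] gap 0.036885669073818884 q6 1.5247903217823833
cover len 74.01335230341621 yaw -29.23 centre [ 532.3 -282.2  146.5] in tool [-0.5  2.2 12. ]
dome len 35.83651787865625 yaw -29.99 centre [ 533.4 -282.2  171.5] in tool [  0.4   1.6 -13. ]
panel len 113.76740658087292 yaw -29.19 centre [ 527.3 -287.5   12. ] in tool [ -2.1   9.3 146.5]
plinth len 84.5162865300351 yaw -29.71 centre [ 529.  -286.9   26. ] in tool [ -0.9   8.  132.5]
```

```bash
python3 -m crank '[{"tx":0,"ty":3,"tz":10,"rx":0,"ry":0,"rz":0.004,"gripper":0},{"tx":-0.3,"ty":5.5,"tz":25,"rx":0,"ry":0,"rz":0.004,"gripper":0},{"tx":-0.3,"ty":5.5,"tz":38,"rx":0,"ry":0,"rz":0.004,"gripper":0},{"tx":-0.3,"ty":5.5,"tz":40,"rx":0,"ry":0,"rz":0.004,"gripper":0},{"tx":-0.3,"ty":5.5,"tz":40,"rx":0,"ry":0,"rz":0.004,"gripper":0},{"tx":-0.3,"ty":5.5,"tz":40,"rx":0,"ry":0,"rz":0.004,"gripper":0},{"tx":-0.3,"ty":5.5,"tz":40,"rx":0,"ry":0,"rz":0.004,"gripper":0},{"tx":-0.3,"ty":5.5,"tz":40,"rx":0,"ry":0,"rz":0.004,"gripper":0}]'
python3 - <<'E'
from w import *
st(read_state())
w,s=shot("w6");st(s)
cv2.imwrite("pics/c6.png",cv2.resize(w["frame"][65:225,235:415],None,fx=3.7,fy=3.7,interpolation=cv2.INTER_CUBIC)[:,:,::-1])
E
```

```text
t: 8.85
ee_pos: [0.5313, -0.2871, 0.1198]
tool_rot: [0.0, 0.965, -0.261, 0.001]
contact_force: [0.2, -0.2, -1.8]
finger_gap: 0.0369
grip_force: 60.5
t 8.85 pos [ 531.3 -287.1  119.8] yaw -30.31 zax [ 1.4e-03 -9.0e-04 -1.0e+00] F [ 0.2 -0.2 -1.8] gap 0.03687249008165442 q6 1.5195482961067925
t 8.9 pos [ 531.2 -287.1  119.8] yaw -30.31 zax [ 1.3e-03 -8.0e-04 -1.0e+00] F [-0.7  0.2 -0.8] gap 0.03716643720439595 q6 1.5194884254742678
```

View pics/c6.png

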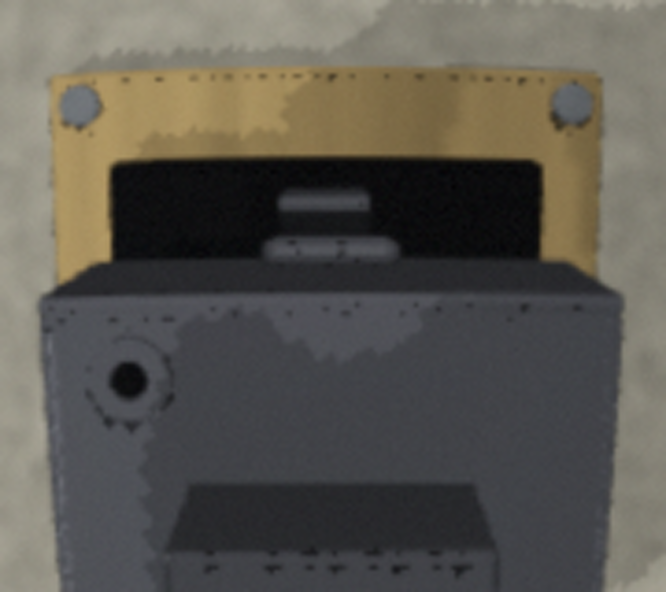

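Settled now. In the crop the cover's shoulder spans columns 42–622 (row 298), the plinth's far edge 112–543 (row 162), the panel's far edge 52–602 (row 76) and the dome 165–497 (row 551). The box sits about 1 px to the left.

Run:
```python
from w import *
w,s=pickle.load(open("w6.pkl","rb"));M=st(s);tcp=s["ee_pos"]
f=lambda a:(np.array(a,float)-1.35)/3.7+[235,65]
def edge(n,px,z,half):
    P=wray(w,f(px),z);d=P[1]-P[0];L=np.linalg.norm(d);a=np.degrees(np.arctan2(d[1],d[0]))+90
    c=P.mean(0)-half*M[:,0]
    print(n,"len",L*1000,"yaw",a.round(2),"centre",(c*1000).round(1),"in tool",(M.T@(c-tcp)*1000).round(1))
edge("cover",[(42,298),(622,297)],tcp[2]-.012,.060)
edge("dome",[(165,551),(497,551)],tcp[2]+.013,.0345)
edge("panel",[(50,77),(604,74)],.012,.095)
edge("plinth",[(110,161),(544,161)],.026,.076)
edge("screws",[(81,106),(573,103)],.013,.088)
```

```text
t 8.9 pos [ 531.2 -287.1  119.8] yaw -30.31 zax [ 1.3e-03 -8.0e-04 -1.0e+00] F [-0.7  0.2 -0.8] gap 0.03716643720439595 q6 1.5194884254742678
cover len 74.65974920342894 yaw -30.22 centre [ 530.4 -287.8  107.7] in tool [-0.4  1.1 12.1]
dome len 37.14563818619638 yaw -30.32 centre [ 530.9 -288.   132.7] in tool [  0.2   1.  -12.9]
panel len 115.30589768967536 yaw -30.06 centre [ 529.2 -285.9   11.9] in tool [ -2.6  -0.  107.9]
plinth len 85.11450261046053 yaw -30.37 centre [ 529.7 -286.3   25.9] in tool [-1.8  0.1 93.9]
screws len 101.80589407946196 yaw -30.02 centre [ 529.6 -286.1   12.9] in tool [ -2.1  -0.  106.9]
```

```bash
python3 -m crank '[{"tx":-1.5,"ty":-1.2,"tz":8,"rx":0,"ry":0,"rz":0,"gripper":0},{"tx":-1.5,"ty":-1.2,"tz":16,"rx":0,"ry":0,"rz":0,"gripper":0},{"tx":-1.5,"ty":-1.2,"tz":22,"rx":0,"ry":0,"rz":0,"gripper":0},{"tx":-1.5,"ty":-1.2,"tz":24,"rx":0,"ry":0,"rz":0,"gripper":0},{"tx":-1.5,"ty":-1.2,"tz":26,"rx":0,"ry":0,"rz":0,"gripper":0},{"tx":-1.5,"ty":-1.2,"tz":27,"rx":0,"ry":0,"rz":0,"gripper":0},{"tx":-1.5,"ty":-1.2,"tz":27,"rx":0,"ry":0,"rz":0,"gripper":0}]' 
python3 -m crank '[{"tx":0,"ty":0,"tz":1.5,"rx":0,"ry":0,"rz":0,"gripper":0},{"tx":0,"ty":0,"tz":3,"rx":0,"ry":0,"rz":0,"gripper":0},{"tx":0,"ty":0,"tz":4,"rx":0,"ry":0,"rz":0,"gripper":0},{"tx":0,"ty":0,"tz":4,"rx":0,"ry":0,"rz":0,"gripper":0}]'
python3 -c "
from w import *
s=read_state();st(s);print(s['ft_torque'])"
```

```text
t: 9.48
ee_pos: [0.5299, -0.285, 0.0915]
tool_rot: [-0.0, 0.965, -0.262, -0.0]
contact_force: [-0.4, -0.3, -1.3]
finger_gap: 0.0373
grip_force: 60.5
t: 9.82
ee_pos: [0.5299, -0.285, 0.0876]
tool_rot: [-0.0, 0.965, -0.262, -0.0]
contact_force: [0.9, -1.0, -0.9]
finger_gap: 0.0371
grip_force: 60.5
t 9.8167 pos [ 529.9 -285.    87.6] yaw -30.32 zax [-2.e-04  1.e-04 -1.e+00] F [ 0.9 -1.  -0.9] gap 0.03712296977968979 q6 1.5213836683968105
[ 0.03664133 -0.01914082 -0.01528725]
```

No side force so far. I'll continue in small steps to the clips.

```bash
python3 -m crank '[{"tx":0,"ty":0,"tz":1,"rx":0,"ry":0,"rz":0,"gripper":0},{"tx":0,"ty":0,"tz":2,"rx":0,"ry":0,"rz":0,"gripper":0},{"tx":0,"ty":0,"tz":2.5,"rx":0,"ry":0,"rz":0,"gripper":0},{"tx":0,"ty":0,"tz":2.5,"rx":0,"ry":0,"rz":0,"gripper":0}]'
python3 -m crank '[{"tx":0,"ty":0,"tz":1,"rx":0,"ry":0,"rz":0,"gripper":0},{"tx":0,"ty":0,"tz":2,"rx":0,"ry":0,"rz":0,"gripper":0},{"tx":0,"ty":0,"tz":2,"rx":0,"ry":0,"rz":0,"gripper":0}]'
python3 -c "
from w import *
s=read_state();st(s);print(s['ft_torque'])"
```

```text
t: 10.15
ee_pos: [0.5303, -0.2852, 0.0855]
tool_rot: [0.0, 0.965, -0.262, 0.0]
contact_force: [0.8, 0.1, 0.1]
finger_gap: 0.0372
grip_force: 60.6
t: 10.4
ee_pos: [0.5305, -0.2854, 0.0842]
tool_rot: [0.0, 0.965, -0.262, 0.001]
contact_force: [0.6, 0.3, 4.5]
finger_gap: 0.0369
grip_force: 61.4
t 10.4 pos [ 530.5 -285.4   84.2] yaw -30.32 zax [ 1.3e-03 -8.0e-04 -1.0e+00] F [0.6 0.3 4.5] gap 0.03688598821824763 q6 1.5213814354716768
[ 0.01091413  0.00893989 -0.0297029 ]
```

```bash
python3 -m crank '[{"tx":0,"ty":0,"tz":1,"rx":0,"ry":0,"rz":0,"gripper":0},{"tx":0,"ty":0,"tz":2,"rx":0,"ry":0,"rz":0,"gripper":0},{"tx":0,"ty":0,"tz":2.5,"rx":0,"ry":0,"rz":0,"gripper":0},{"tx":0,"ty":0,"tz":2.5,"rx":0,"ry":0,"rz":0,"gripper":0}]'
python3 -m crank '[{"tx":0,"ty":0,"tz":1,"rx":0,"ry":0,"rz":0,"gripper":0},{"tx":0,"ty":0,"tz":2,"rx":0,"ry":0,"rz":0,"gripper":0},{"tx":0,"ty":0,"tz":2.5,"rx":0,"ry":0,"rz":0,"gripper":0},{"tx":0,"ty":0,"tz":2.5,"rx":0,"ry":0,"rz":0,"gripper":0}]'
python3 -c "
from w import *
s=read_state();st(s);print(s['ft_torque'])"
```

```text
t: 10.73
ee_pos: [0.5311, -0.2857, 0.0829]
tool_rot: [0.0, 0.965, -0.262, 0.001]
contact_force: [-3.5, 0.7, 10.9]
finger_gap: 0.0371
grip_force: 62.2
t: 11.07
ee_pos: [0.5311, -0.2858, 0.0807]
tool_rot: [0.001, 0.965, -0.262, 0.001]
contact_force: [-2.6, 1.2, 8.7]
finger_gap: 0.0369
grip_force: 61.9
t 11.0667 pos [ 531.1 -285.8   80.7] yaw -30.32 zax [ 0.0026 -0.0017 -1.    ] F [-2.6  1.2  8.7] gap 0.03685125299479298 q6 1.521366021071767
[ 0.11416943  0.25489184 -0.0056266 ]
```

```bash
python3 -m crank '[{"tx":0,"ty":0,"tz":1,"rx":0,"ry":0,"rz":0,"gripper":0},{"tx":0,"ty":0,"tz":2,"rx":0,"ry":0,"rz":0,"gripper":0},{"tx":0,"ty":0,"tz":3,"rx":0,"ry":0,"rz":0,"gripper":0},{"tx":0,"ty":0,"tz":3,"rx":0,"ry":0,"rz":0,"gripper":0}]'
python3 -m crank '[{"tx":0,"ty":0,"tz":1,"rx":0,"ry":0,"rz":0,"gripper":0},{"tx":0,"ty":0,"tz":2,"rx":0,"ry":0,"rz":0,"gripper":0},{"tx":0,"ty":0,"tz":3,"rx":0,"ry":0,"rz":0,"gripper":0},{"tx":0,"ty":0,"tz":3,"rx":0,"ry":0,"rz":0,"gripper":0}]'
python3 -c "
from w import *
s=read_state();st(s);print(s['ft_torque'])"
```

```text
t: 11.4
ee_pos: [0.5296, -0.2848, 0.0751]
tool_rot: [-0.0, 0.965, -0.262, -0.001]
contact_force: [-2.2, 1.1, 3.8]
finger_gap: 0.0371
grip_force: 61.3
t: 11.73
ee_pos: [0.5297, -0.2848, 0.075]
tool_rot: [-0.0, 0.965, -0.261, -0.001]
contact_force: [-14.0, 9.5, 27.1]
finger_gap: 0.0372
grip_force: 64.2
t 11.7333 pos [ 529.7 -284.8   75. ] yaw -30.31 zax [-1.e-03  5.e-04 -1.e+00] F [-14.    9.5  27.1] gap 0.03724178995515194 q6 1.5214208133475926
[ 1.42526275  2.29982746 -0.04474452]
```

It has snapped: z is 75.0 mm, as predicted for home, with 27 N on the plinth. I'll relax the side load and check that it is seated.

```bash
python3 -m crank '[{"tx":-0.7,"ty":0,"tz":0,"rx":0,"ry":0,"rz":0,"gripper":0},{"tx":-1.2,"ty":0,"tz":0,"rx":0,"ry":0,"rz":0,"gripper":0},{"tx":-1.2,"ty":0,"tz":0,"rx":0,"ry":0,"rz":0,"gripper":0},{"tx":-1.2,"ty":0,"tz":0,"rx":0,"ry":0,"rz":0,"gripper":0}]'
python3 - <<'E'
from w import *
w,s=shot("w7");st(s);print(s['ft_torque'])
im=get_image("scene");u,v=proj(im,[[.531,-.285,.05]])[0].astype(int)
a=cv2.resize(im["frame"][v-45:v+45,u-60:u+60],(520,390),interpolation=cv2.INTER_CUBIC)
b=cv2.resize(w["frame"][60:200,230:420],(278*2//2,390),interpolation=cv2.INTER_CUBIC)
b=cv2.resize(w["frame"][60:260,255:398],(278,390),interpolation=cv2.INTER_CUBIC)
cv2.imwrite("pics/c7.png",np.hstack([a,b])[:,:,::-1])
E
```

```text
t: 12.07
ee_pos: [0.5296, -0.2848, 0.075]
tool_rot: [0.0, 0.965, -0.261, 0.001]
contact_force: [-8.4, 5.1, 22.4]
finger_gap: 0.037
grip_force: 63.5
t 12.1167 pos [ 529.6 -284.8   75. ] yaw -30.32 zax [ 1.4e-03 -9.0e-04 -1.0e+00] F [-7.7  5.1 21.4] gap 0.03710053567874153 q6 1.5212798023868441
[ 0.91976635  1.36736154 -0.02096133]
```

View pics/c7.png

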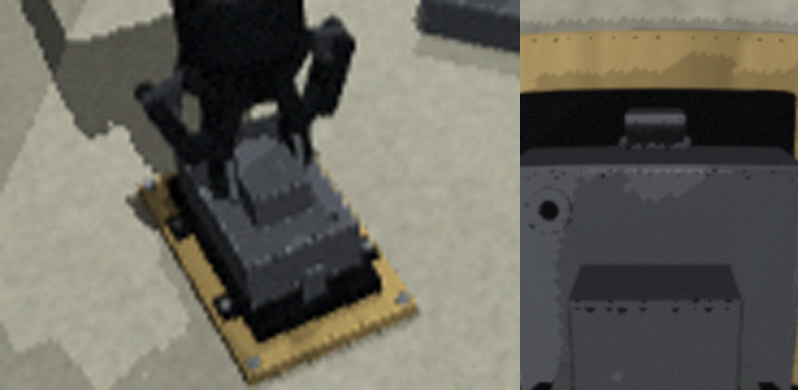

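The cover sits flat on the plinth, and the clip at the visible end is upright over the bead. One small trim of the side load, a short hold, then I'll hand in.

```bash
python3 -m crank '[{"tx":-0.5,"ty":0,"tz":0.3,"rx":0,"ry":0,"rz":0,"gripper":0},{"tx":-1,"ty":0,"tz":0.6,"rx":0,"ry":0,"rz":0,"gripper":0},{"tx":-1,"ty":0,"tz":0.6,"rx":0,"ry":0,"rz":0,"gripper":0},{"tx":-1,"ty":0,"tz":0.6,"rx":0,"ry":0,"rz":0,"gripper":0},{"tx":-1,"ty":0,"tz":0.6,"rx":0,"ry":0,"rz":0,"gripper":0},{"tx":-1,"ty":0,"tz":0.6,"rx":0,"ry":0,"rz":0,"gripper":0}]' && python3 -c "
from w import *
s=read_state();st(s)
if s['contact_force'][2]>12 and s['ee_pos'][2]<.0765: print(close_job())"
```

```text
t: 12.67
ee_pos: [0.5296, -0.2848, 0.075]
tool_rot: [0.001, 0.965, -0.261, 0.002]
contact_force: [-5.8, 4.2, 20.9]
finger_gap: 0.0367
grip_force: 63.6
t 12.6667 pos [ 529.6 -284.8   75. ] yaw -30.32 zax [ 0.0032 -0.002  -1.    ] F [-5.8  4.2 20.9] gap 0.03667704084277305 q6 1.5211961294695562
the job is handed in; nothing more can be done
None
```

The long cover is snapped onto the fuse box and the arm is still holding it down with about 21 N; I handed the job in at 12.7 s. It sits at its home height, but I could only see the clip at one end, upright over its bead.

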